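# Take the safety glasses case off its hook and stand it against the V-block

### The job

The drill press shakes things off the board, so take the safety glasses case (the box-shaped thing hanging there) up and off its hook, stand it upright on the tiled ledge and close it up flush against one of the two long plain sides of the cast-iron V-block, like a book against a book-end. Do not shove the V-block along, and leave the other hanging and standing things where they are.

Things in the scene. Friction and masses are not known exactly. Their poses are not given: they have to be found in the camera images.
- station: Fixed birch board with a tiled ledge in front. Origin at table height, middle of the foot of the board's front face; x along the board, y into it, z up. Ledge: x -300 to 300, y -420 to 0, top at z = 20 mm. Board: y 0 to 18, up to z = 275 mm. Three alike steel J-hooks stick out towards -y at x = -125, 0 and 125 mm; what hangs on which varies.
- hook_seat (a point): Seat of the middle hook, on the wire's centre line, at x 0, y -60, z 226 mm of the station, axes alike; the other hooks are the same, 125 mm to either side. Wire 6 mm thick. The shank slopes 6 mm up from the seat to the board; on the outer side it turns up to a tip 10 mm above the seat and 16 mm further out (with the wire's radius: 13 and 19 mm).
- case: Hard glasses case: yellow plastic box 60 (x) x 44 (y) x 140 mm (z), about 0.14 kg, hanging upright by a loop, its axes along the station's. Origin at the centre of its underside. To come off, it must rise 11 to 20 mm (16 is best; more and its top face meets the hook from below), then go 45 mm or more straight out along the station's -y.
- case_top (a point): Centre of the case's flat top face, 140 mm above the case's origin, axes alike. On it stands the wire loop, in the x-z plane: wire 6 mm thick, 42 mm wide outside, 35 mm high. The hook passes through it along y; its window is 30 mm wide and 29 mm high, and the hook lies at the top of it while the case hangs.
- v_block: Cast-iron V-block, dark grey, 100 (x) x 70 (y) x 65 mm (z), 2.2 kg, loose on the ledge. Origin at the centre of its underside; the V groove runs along x in its top. Its two long plain sides are the planes y = -35 and y = 35 mm, 100 mm long and 65 mm high.
- chuck_key: Steel T-handled chuck key, 92 mm tall, cross-bar 80 mm long (along x) near its top, hanging on another hook by a like loop. Origin at its lower end. Not to be disturbed.
- drift: Steel drill drift, a stepped flat bar 130 mm tall, 42 mm wide at most, hanging on another hook by a like loop. Origin at its lower end. Not to be disturbed.
- collar: Knurled aluminium stop collar, 72 mm across, 30 mm high, lying on the ledge. Origin at the centre of its underside. Not to be disturbed.
- gauge: Steel drill gauge plate, 52 (x) x 150 (y) x 6 mm, lying on the ledge. Origin at the centre of its underside. Not to be disturbed.
- tin: Round tin, 64 mm across, 100 mm high, standing on the ledge. Origin at the centre of its underside. Not to be disturbed.
Not all that is in view belongs to the job. Leave any brown look-alike of the v_block alone. Leave any blue look-alike of the case alone.

How it is judged:
On the way:
1. the case is up and off its hook: brought out clear of the hooks, still above the ledge (y of case in the frame of station below -0.1 m and z of case in the frame of station above 0.03 m), for 0.1 s.
At the end, for the whole second after the job is handed in: The case stands upright (within 0.08 rad) and at rest on the ledge, one of its flat sides parallel (within 0.08 rad) to and within 3.5 mm of one of the V-block's two long plain sides, its centre within the length of that side (50 mm either way from the middle) (((angle between the y axis of case and the y axis of v_block, either way round below 0.08 rad and (y of case in the frame of v_block between 0.051 and 0.0605 m or y of case in the frame of v_block between -0.0605 and -0.051 m)) or (angle between the x axis of case and the y axis of v_block, either way round below 0.08 rad and (y of case in the frame of v_block between 0.059 and 0.0685 m or y of case in the frame of v_block between -0.0685 and -0.059 m))) and x of case in the frame of v_block between -0.05 and 0.05 m and angle between case's own z axis and vertical below 0.08 rad and z of case in the frame of station between 0.015 and 0.024 m and linear speed of case below 0.02 m/s); the robot touches nothing.
It fails at once if the V-block is shoved along by more than 20 mm (distance of v_block from where it was at the start of the episode above 0.02 m).
It fails at once if the chuck key or the drift is knocked off its hook or about (moved more than 45 mm) (distance of any of chuck_key, drift from where it was at the start of the episode above 0.045 m).
It fails at once if the collar, gauge plate or tin is moved by more than 30 mm (distance of any of collar, gauge, tin from where it was at the start of the episode above 0.03 m).
It also fails if it takes over 45 s, if anything falls off the work surface, if the arm or the gripper's body presses on something with over 40 N, if the wrist force passes 120 N, or if a joint passes its speed limit or range.

### The arm

A 6-joint arm with a two-finger parallel gripper is mounted at the origin on the work surface. World frame = base frame: x ahead of the robot, y to its left, z up, the work surface at z = 0. Lengths are in m, angles in rad, forces in N, time in s.
With the tool pointing down it reaches from about 0.425 to 0.95 m from the base axis. Payload 3.5 kg.
Tool frame: the origin (TCP) lies midway between the tips of the shut fingers; the grasp point (between the pads) lies 19 mm behind it; z points along the fingers, y is the line along which they close (so a half turn about z gives the same grasp; the last joint's range is limited). The gripper opens to 85 mm and grips with 20 to 120 N. Pads are 22 mm wide; open, the fingers measure 114 mm over their backs; the gripper's body (76 mm by 85 mm) begins 54 mm behind the grasp point. The pads swing forward as they close: fully open they stand 13 mm farther back than shut.
Start: joints at [1.024, 0.286, 1.577, -0, 1.279, -0.15], TCP at [0.261, 0.623, 0.231] pointing down, gripper open.
Joint ranges: [-2.77, 2.77], [-0.9, 2.22], [0.21, 2.48], [-1.53, 4.67], [0.24, 2.81], [-2.84, 2.84]. Speed limits (rad/s): [2.79, 2.79, 3.14, 3.14, 3.14, 3.14].

### API

Orientations are given as a unit quaternion [x, y, z, w].
In Python, from plant import ctrl gives the robot as it stands.
- The arm moves only by the tool move_arm, never from a script. Its argument "plan" is a list of rows, each an object of numbers: "x", "y", "z": the shift along the tool's x, y, z in m; "yaw": the turn about the tool's z in rad; "fingers": the closure, from 0 (fully open) to 1 (shut). In form: [{"x": .., "y": .., "z": .., "yaw": .., "fingers": ..}, ...]. A call has 1 to 5 rows; each row is the pose to reach, as a shift and turn from the pose commanded when the call began, along the tool's axes at that moment; what a row does not reach only later rows make up. A row lasts 1/10 s, in which the tool goes at most 50 mm and 8.59 degrees, less where a joint would pass 70% of its speed; a pose out of reach is approached as far as the arm can. A call with a gripper value outside its range is refused whole. The fingers move at their own pace and stop on an object; "force" is the grip in N (left out, the last holds). Time passes only in rows, so rows that repeat a pose let the fingers close. It gives the time, the measured TCP pose, the force, the opening and the grip force at its end, in the units of the state.
- ctrl.get_state(): the state, without advancing time (a new reading comes with each control period).
- ctrl.read_camera(name): name is "side" or "top" or "wrist"; returns the picture (420x560x3 uint8, red, green, blue); there is no depth.
- ctrl.camera_model(name): a dict with "intrinsics" (3x3 intrinsics, pixels), "cam_to_world" (4x4, takes a point from camera to world coordinates); the wrist camera has in their place "tool_from_camera" (4x4, takes a point from camera to tool coordinates, whose origin is the TCP and whose axes are the flange's). Camera axes: x right, y up, looking along -z (the intrinsics and any distortion apply to the point x, -y, -z); pixel columns grow to the right and rows downward; lengths in m; the calibration is good to about 2 mm. A picture is of the moment at which its call begins: read the wrist's pose just before it. camera_model takes no time and is no camera call.
- ctrl.sign_off(): hands the job in; it is judged then, once.
The state is a dict: "time": time; "qpos": joint angles; "dq": joint speeds; "joint_efforts": joint torques, N m; "eef_pos": TCP position; "tcp_rot": TCP orientation; "contact_force": force on the tool from outside, world axes, zero at the start; "wrist_torque": the same for the moment, N m; "opening": opening from 0.0 (shut) to 1.0 (fully open); "finger_force": force on a finger pad.
Only numpy, scipy, OpenCV 4.12 (cv2) and the standard library are available. Lean on these libraries where they do the work, as an engineer would, in place of code of your own. Each camera call takes 0.05 s, during which the arm holds its last target. There are 200 camera calls.

## Working session

There is one attempt and no reset: what is moved stays moved. The work goes in short steps, Python scripts to look and compute and a tool call to move; the robot and the scene stay as the last step left them, time stands still between calls to the robot, and variables do not carry over. Pictures are saved under pics/ and viewed, at most 12 in all, crops included, and the job is handed in when it is done.

Besides the shell and the picture viewer there is one more tool, called as name(argument=value, ...), one argument or row to a line, values as JSON. move_arm: Moves the arm, as the interface text tells. Its arguments: {"type":"object","properties":{"plan":{"type":"array"},"force":{"type":"number"}},"required":["plan"]}

```bash
mkdir -p pics
python3 - <<'E'
from plant import ctrl
import cv2,numpy as np
s=ctrl.get_state();print(s['time'],s['eef_pos'],s['tcp_rot'],s['opening'])
for n in['side','top','wrist']:
    im=ctrl.read_camera(n);cv2.imwrite(f'pics/{n}0.png',im[:,:,::-1])
    m=ctrl.camera_model(n);print(n,{k:np.round(v,4).tolist() if not isinstance(v,str) else v for k,v in m.items()})
a=cv2.imread('pics/side0.png');b=cv2.imread('pics/top0.png')
cv2.imwrite('pics/both0.png',cv2.resize(np.vstack([a,b]),(0,0),fx=.71,fy=.71))
E
```

```text
0.0 [0.26049159 0.62199339 0.22994366] [ 1.97113267e-01  9.80380015e-01 -1.10356263e-03 -4.10407548e-04] 1.0001551234825976
side {'intrinsics': [[476.253, 0.0, 279.5895], [0.0, 476.253, 211.4257], [0.0, 0.0, 1.0]], 'cam_to_world': [[0.7058, 0.4815, -0.5197, 0.0149], [-0.7084, 0.4742, -0.5227, -0.4897], [-0.0053, 0.7371, 0.6758, 0.8946], [0.0, 0.0, 0.0, 1.0]]}
top {'intrinsics': [[490.7452, 0.0, 274.2647], [0.0, 490.7452, 201.1104], [0.0, 0.0, 1.0]], 'cam_to_world': [[-0.0259, 0.9961, -0.0839, 0.4866], [-0.9996, -0.0264, -0.0045, 0.0814], [-0.0067, 0.0838, 0.9965, 1.1652], [0.0, 0.0, 0.0, 1.0]]}
wrist {'intrinsics': [[350.2054, 0.0, 281.6362], [0.0, 350.2054, 210.613], [0.0, 0.0, 1.0]], 'tool_from_camera': [[-0.0008, 0.9531, 0.3025, 0.0784], [1.0, 0.0008, 0.0001, 0.0002], [-0.0001, 0.3025, -0.9531, -0.1424], [0.0, 0.0, 0.0, 1.0]]}
```

View pics/side0.png

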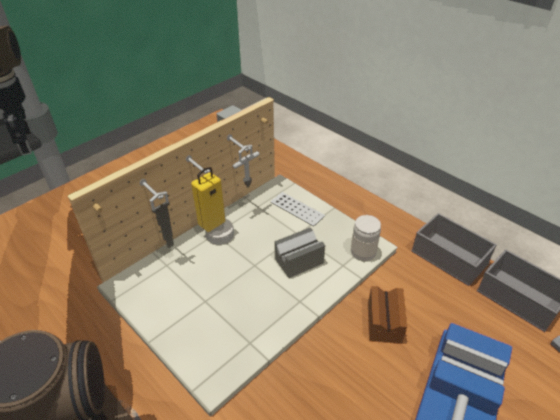

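View pics/top0.png

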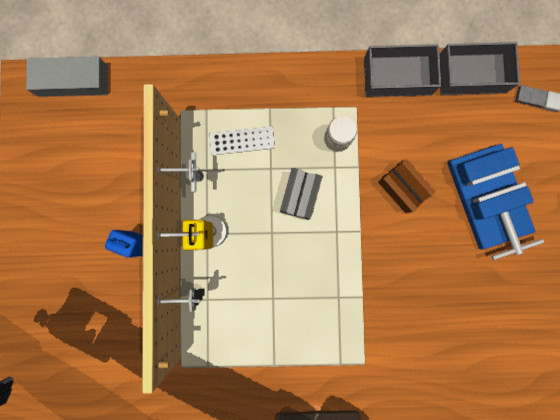

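Candidates for the case: the yellow box hanging on the middle hook (top 195,235; side 209,200) and the blue box behind the board (top 123,243). The yellow one fits, since it is yellow, box-shaped and hanging. For the V-block: the dark grey one on the ledge (top 301,193; side 300,250) and the brown one off it (top 405,186). The grey one fits. Next come an enlarged crop to confirm and the first measurements.

```bash
cat > h.py <<'E'
import numpy as np,cv2
from plant import ctrl
from scipy.spatial.transform import Rotation as R
def cam(n,s=None):
    m=ctrl.camera_model(n);K=m['intrinsics']
    if n!='wrist':return np.array(K),np.array(m['cam_to_world'])
    s=s or ctrl.get_state();T=np.eye(4);T[:3,:3]=R.from_quat(s['tcp_rot']).as_matrix();T[:3,3]=s['eef_pos']
    return np.array(K),T@np.array(m['tool_from_camera'])
def ray(c,p):
    K,T=c;p=np.atleast_2d(p);d=np.c_[(p[:,0]-K[0,2])/K[0,0],-(p[:,1]-K[1,2])/K[1,1],-np.ones(len(p))]
    return T[:3,3],d@T[:3,:3].T
def plane(c,p,z):
    o,d=ray(c,p);return o+d*((z-o[2])/d[:,2])[:,None]
def tri(c1,p1,c2,p2):
    o1,d1=ray(c1,p1);o2,d2=ray(c2,p2);d1=d1[0];d2=d2[0]
    t=np.linalg.lstsq(np.c_[d1,-d2],o2-o1,rcond=None)[0];a=o1+d1*t[0];b=o2+d2*t[1]
    return (a+b)/2,np.linalg.norm(a-b)
def proj(c,X):
    K,T=c;q=(np.atleast_2d(X)-T[:3,3])@T[:3,:3]
    return np.c_[K[0,0]*q[:,0]/-q[:,2]+K[0,2],K[1,1]*-q[:,1]/-q[:,2]+K[1,2]]
E
python3 - <<'E'
from h import *
t=cv2.imread('pics/top0.png');s=cv2.imread('pics/side0.png');ct=cam('top');cs=cam('side')
# ledge
hsv=cv2.cvtColor(t,cv2.COLOR_BGR2HSV)
m=((hsv[...,1]<75)&(hsv[...,2]>150)).astype(np.uint8);m[:,:150]=0;m[:95]=0
m=cv2.morphologyEx(m,cv2.MORPH_CLOSE,np.ones((25,25)))
c=max(cv2.findContours(m,0,2)[0],key=cv2.contourArea)
P=plane(ct,c[:,0].astype(float),.02)
r=cv2.minAreaRect(P[:,:2].astype(np.float32));print('ledge',r, cv2.boxPoints(r).round(3).tolist())
for n,im in(('top',t),('side',s)):
    h=cv2.cvtColor(im,cv2.COLOR_BGR2HSV);y=cv2.inRange(h,(22,170,90),(34,255,255))
    k,l,st,ce=cv2.connectedComponentsWithStats(y);i=1+st[1:,4].argmax();print(n,'yellow',st[i],ce[i])
A=cv2.resize(t[150:330,150:350],(0,0),fx=2.2,fy=2.2,interpolation=2);B=cv2.resize(s[150:280,130:340],(0,0),fx=1.8,fy=1.8,interpolation=2)
o=np.zeros((max(len(A),len(B)),A.shape[1]+B.shape[1],3),np.uint8);o[:len(A),:A.shape[1]]=A;o[:len(B),A.shape[1]:]=B
cv2.imwrite('pics/crop1.png',cv2.resize(o,(800,int(len(o)*800/o.shape[1]))));print(o.shape)
E
```

```text
ledge ((0.5056641101837158, 0.1218688115477562), (0.46631601452827454, 0.5984753966331482), 89.50030517578125) [[0.20399999618530273, -0.10899999737739563], [0.8029999732971191, -0.11400000005960464], [0.8069999814033508, 0.35199999809265137], [0.20800000429153442, 0.3580000102519989]]
top yellow [182 220  31  30 736] [197.18478261 234.5923913 ]
side yellow [192 173  31  52 993] [207.08056395 196.0040282 ]
(396, 818, 3)
```

View pics/crop1.png

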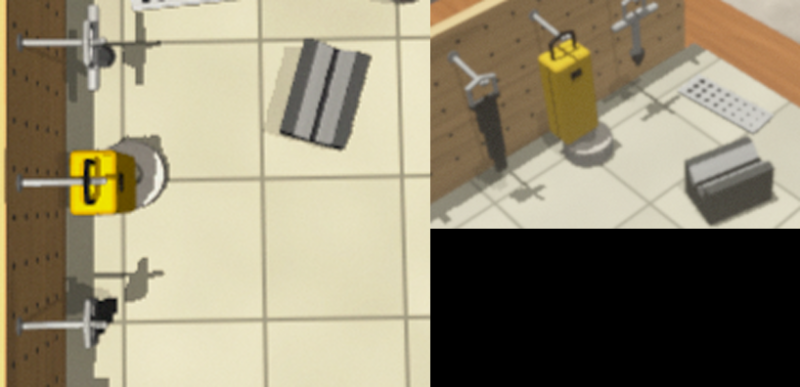

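The crop confirms the choice: the yellow box hangs by its loop on the middle hook (top face about px 182–201 × 220–250 in the top view). The grey V-block has top corners at about (293,168), (322,176), (309,220) and (280,210). I'll go up and over the board for wrist views.

move_arm(
  plan=[
    {"z":-0.05},
    {"z":-0.1},
    {"z":-0.15},
    {"z":-0.19},
    {"z":-0.19},
  ],
)

```text
validation failed for argument at $.pl...
```

move_arm(
  plan=[
    {"x":-0.04,"y":-0.03,"yaw":0.14},
    {"x":-0.08,"y":-0.06,"yaw":0.28},
    {"x":-0.12,"y":-0.09,"yaw":0.42},
    {"x":-0.16,"y":-0.12,"yaw":0.56},
    {"x":-0.2,"y":-0.15,"yaw":0.7},
  ],
)

```text
validation failed for argument at $.pl...
```

```bash
cat > go.py <<'E'
from h import *
import sys
# usage: go.py x y [yawdeg of tool x]: shift in tool axes
s=ctrl.get_state();M=R.from_quat(s['tcp_rot']).as_matrix();a=np.degrees(np.arctan2(M[1,0],M[0,0]))
g=np.array([float(v) for v in sys.argv[1:4]]);d=M.T@(g-s['eef_pos'])
print('t',s['time'],'pos',s['eef_pos'].round(4),'ang',a.round(2),'shift',d.round(4))
if len(sys.argv)>4:print('yaw',np.radians((a-float(sys.argv[4])+180)%360-180).round(4),'q',s['qpos'].round(2))
E
python3 go.py .53 .17 .42 89.5
python3 - <<'E'
from h import *
ct=cam('top')
print(plane(ct,[(182.5,220),(201,220),(201,250),(182.5,250)],.2).round(4).tolist())
print(plane(ct,[(293.1,167.7),(322.4,175.6),(308.9,219.7),(280.1,210.4)],.085).round(4).tolist())
E
```

```text
t 0.15 pos [0.2606 0.6221 0.2302] ang 157.26 shift [-0.4232 -0.3132 -0.1893]
yaw 1.1827 q [ 1.02  0.29  1.58 -0.    1.28 -0.15]
[[0.5353, 0.2674, 0.2], [0.5344, 0.231, 0.2], [0.4756, 0.2317, 0.2], [0.4765, 0.268, 0.2]]
[[0.6509, 0.0425, 0.085], [0.6315, -0.0219, 0.085], [0.5345, 0.0111, 0.085], [0.5566, 0.0739, 0.085]]
```

Rows probably need all the keys.

move_arm(
  plan=[
    {"x":0,"y":0,"z":-0.05,"yaw":0,"fingers":0},
    {"x":0,"y":0,"z":-0.1,"yaw":0,"fingers":0},
    {"x":0,"y":0,"z":-0.15,"yaw":0,"fingers":0},
    {"x":0,"y":0,"z":-0.19,"yaw":0,"fingers":0},
    {"x":0,"y":0,"z":-0.19,"yaw":0,"fingers":0},
  ],
)

```text
time: 0.65
eef_pos: [0.2615, 0.6238, 0.4309]
tcp_rot: [0.197, 0.98, 0.007, 0.002]
contact_force: [0.4, -0.2, 1.7]
opening: 0.999
finger_force: 0.0
```

move_arm(
  plan=[
    {"x":-0.04,"y":-0.03,"z":0,"yaw":0.14,"fingers":0},
    {"x":-0.08,"y":-0.06,"z":0,"yaw":0.28,"fingers":0},
    {"x":-0.12,"y":-0.09,"z":0,"yaw":0.42,"fingers":0},
    {"x":-0.16,"y":-0.12,"z":0,"yaw":0.56,"fingers":0},
    {"x":-0.2,"y":-0.15,"z":0,"yaw":0.7,"fingers":0},
  ],
)

```text
time: 1.15
eef_pos: [0.3876, 0.405, 0.42]
tcp_rot: [0.524, 0.852, -0.001, -0.0]
contact_force: [0.9, -0.4, 0.3]
opening: 0.997
finger_force: 0.0
```

```bash
python3 go.py .53 .17 .42 89.5
```

```text
t 1.15 pos [0.3876 0.405  0.42  ] ang 116.86 shift [-0.274   0.0208  0.    ]
yaw 0.4775 q [ 0.63 -0.05  1.61 -0.    1.58  0.16]
```

move_arm(
  plan=[
    {"x":-0.05,"y":0.004,"z":0,"yaw":0.14,"fingers":0},
    {"x":-0.1,"y":0.008,"z":0,"yaw":0.28,"fingers":0},
    {"x":-0.15,"y":0.012,"z":0,"yaw":0.42,"fingers":0},
    {"x":-0.2,"y":0.016,"z":0,"yaw":0.48,"fingers":0},
    {"x":-0.25,"y":0.02,"z":0,"yaw":0.48,"fingers":0},
  ],
)

```text
time: 1.65
eef_pos: [0.5192, 0.1924, 0.4202]
tcp_rot: [0.71, 0.705, -0.0, -0.0]
contact_force: [0.9, 1.1, 0.2]
opening: 0.996
finger_force: 0.0
```

```bash
python3 - <<'E'
from h import *
import pickle
for k in range(2): ctrl.read_camera('wrist')  # settle
s=ctrl.get_state();im=ctrl.read_camera('wrist')[:,:,::-1];cv2.imwrite('pics/w1.png',im)
pickle.dump(cam('wrist',s),open('w1.pkl','wb'));print(s['time'],s['eef_pos'],s['dq'].round(3))
E
python3 go.py .53 .17 .42 89.5
```

```text
1.75 [0.52096611 0.18940348 0.41912754] [ 0.083 -0.017  0.012  0.064  0.026  0.051]
t 1.8 pos [0.5197 0.1917 0.4194] ang 89.36 shift [-0.0216  0.0105 -0.0006]
yaw -0.0025 q [ 0.17 -0.06  1.62 -0.    1.59  0.18]
```

View pics/w1.png

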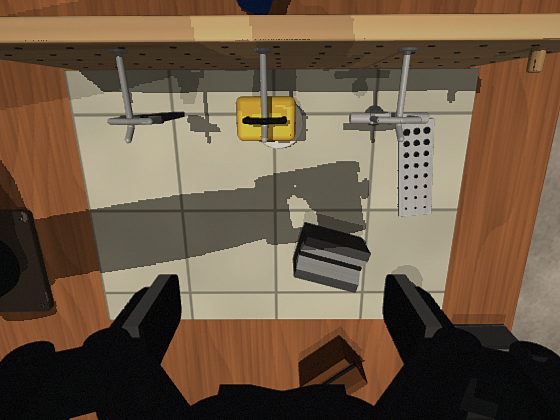

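The wrist view shows the case top face at about (237–296, 97–141), the V-block near (332,257), and the chuck key and drift on the outer hooks. Next: a second view from above the case.

move_arm(
  plan=[
    {"x":0.03,"y":-0.008,"z":0.03,"yaw":0,"fingers":0},
    {"x":0.058,"y":-0.015,"z":0.06,"yaw":0,"fingers":0},
    {"x":0.058,"y":-0.015,"z":0.09,"yaw":0,"fingers":0},
    {"x":0.058,"y":-0.015,"z":0.09,"yaw":0,"fingers":0},
    {"x":0.058,"y":-0.015,"z":0.09,"yaw":0,"fingers":0},
  ],
)

```text
time: 2.3
eef_pos: [0.5034, 0.2532, 0.3311]
tcp_rot: [0.709, 0.706, -0.001, -0.0]
contact_force: [0.2, 0.5, 0.8]
opening: 0.998
finger_force: 0.0
```

Run:
```python
from h import *
import pickle
for k in range(3): ctrl.read_camera('wrist')
s=ctrl.get_state();im=ctrl.read_camera('wrist')[:,:,::-1];cv2.imwrite('pics/w2.png',im)
pickle.dump(cam('wrist',s),open('w2.pkl','wb'));print(s['time'],s['eef_pos'],s['dq'].round(3))
im=im.copy();w1=cv2.imread('pics/w1.png')
a=cv2.resize(w1[205:305,280:385],(0,0),fx=4,fy=4,interpolation=2);
c=proj(cam('wrist',s),[(.593,.026,.07),(.506,.249,.2)]);print(c)
u,v=c[0].astype(int);b=cv2.resize(im[max(v-60,0):v+60,u-60:u+60],(390,390),interpolation=2);print(u-60,max(v-60,0))
o=np.zeros((590,800,3),np.uint8);o[:400,:400]=a[:400,:400];o[:390,405:795]=b
u,v=c[1].astype(int);w=im[max(v-70,0):v+70,u-100:u+100];w=cv2.resize(w,(270,189));o[400:589,:270]=w
cv2.imwrite('pics/crop2.png',o)
```

```text
2.45 [0.50494968 0.25265443 0.33396653] [-0.008 -0.002  0.001 -0.001 -0.003  0.001]
[[346.9956585  332.71218877]
 [283.39602685 203.78624835]]
286 272
```

View pics/crop2.png

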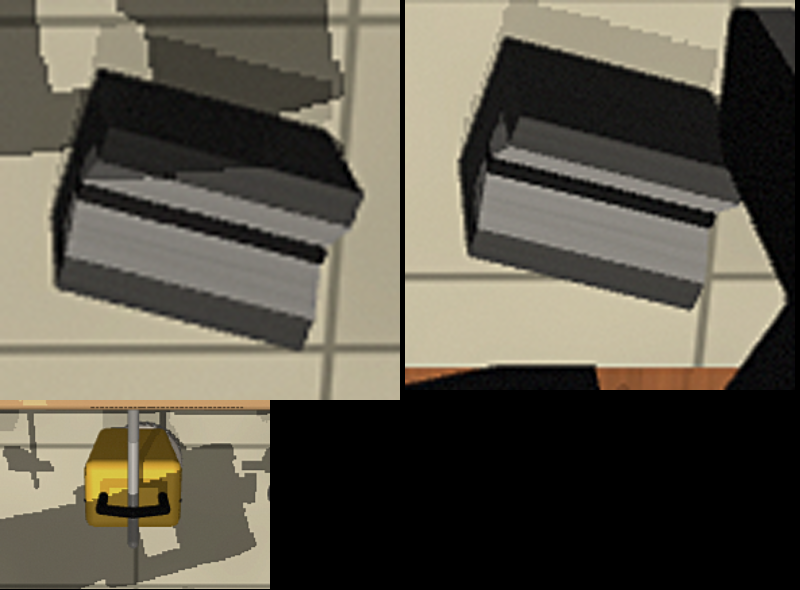

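View pics/w2.png

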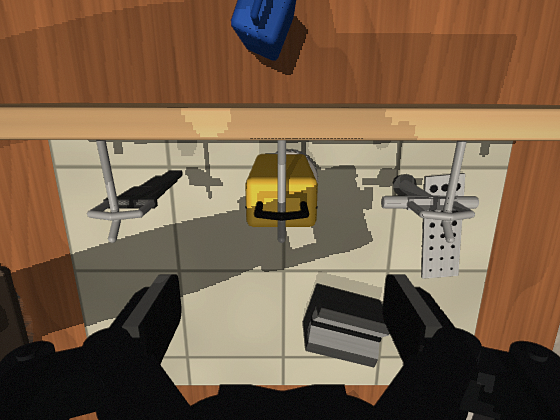

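The V-block's top corners are clear in both views (w1 crop scale 4, w2 crop scale 3.25), and so is the case top's front edge and its sides. I'll triangulate them.

```bash
python3 - <<'E'
from h import *
import pickle
c1=pickle.load(open('w1.pkl','rb'));c2=pickle.load(open('w2.pkl','rb'))
V1=[(294.5,276.8),(355.5,292.5),(370.3,252.8),(306.5,236.3)];V2=[(306,350.5),(375.2,367.4),(388.5,328.3),(322,308)]
X=[]
for a,b in zip(V1,V2):
    p,e=tri(c1,a,c2,b);X.append(p);print('V',p.round(4),round(e,4))
for c,V in((c1,V1),(c2,V2),(cam('top'),[(308.9,219.7),(322.4,175.6),(322.4,175.6),(280.1,210.4)])):
    P=plane(c,V,.085);print(P[:,:2].round(4).tolist(),P.mean(0).round(4))
    for i,j in((0,1),(3,2)):d=P[j]-P[i];print(' len',np.linalg.norm(d).round(4),'ang',np.degrees(np.arctan2(d[1],d[0])).round(2))
B=[]
for n,c in(('w1',c1),('w2',c2)):
    im=cv2.imread(f'pics/{n}.png');h=cv2.cvtColor(im,cv2.COLOR_BGR2HSV);y=cv2.inRange(h,(18,140,60),(34,255,255));y[:92]=0;y=cv2.morphologyEx(y,cv2.MORPH_OPEN,np.ones((3,3)))
    k,l,st,_=cv2.connectedComponentsWithStats(cv2.morphologyEx(y,cv2.MORPH_CLOSE,np.ones((9,9))));i=1+st[1:,4].argmax();x,yy,w,hh=st[i,:4];B.append((x,x+w,yy+hh));print(n,st[i])
for k in(0,1):
    p,e=tri(c1,(B[0][k],B[0][2]),c2,(B[1][k],B[1][2]));print('case corner',p.round(4),round(e,4))
for b,c in zip(B,(c1,c2)):print(plane(c,[(b[0],b[2]),(b[1],b[2])],.2).round(4).tolist())
E
python3 go.py .505 .248 .3 89.5
```

```text
V [0.5362 0.009  0.0842] 0.0002
V [ 0.6303 -0.0179  0.0864] 0.0007
V [0.6432 0.0517 0.0952] 0.006
V [0.5545 0.0769 0.0882] 0.0016
[[0.5362, 0.0094], [0.6302, -0.0189], [0.6489, 0.0478], [0.554, 0.0754]] [0.5923 0.0284 0.085 ]
 len 0.0982 ang -16.75
 len 0.0988 ang -16.22
[[0.536, 0.0096], [0.6311, -0.0191], [0.6439, 0.0435], [0.5557, 0.075]] [0.5917 0.0273 0.085 ]
 len 0.0993 ang -16.79
 len 0.0937 ang -19.63
[[0.5345, 0.0111], [0.6315, -0.0219], [0.6315, -0.0219], [0.5566, 0.0739]] [0.5885 0.0103 0.085 ]
 len 0.1025 ang -18.81
 len 0.1216 ang -52.02
w1 [ 236   96   59   45 2543]
w2 [ 246  154   71   73 4553]
case corner [0.4733 0.2266 0.1939] 0.0011
case corner [0.5344 0.2257 0.1931] 0.001
[[0.4736, 0.2272, 0.2], [0.5337, 0.2264, 0.2]]
[[0.4745, 0.2289, 0.2], [0.5341, 0.2284, 0.2]]
t 2.5 pos [0.505  0.2525 0.3339] ang 89.64 shift [-0.0045 -0.0001  0.0339]
yaw 0.0024 q [ 0.28 -0.02  1.73  0.    1.43  0.29]
```

The measurements check out: case top centre (0.504, 0.2495), width 60 mm, top about z 0.195–0.20. V-block centre (0.592, 0.028), yaw −16.7°, 98 mm long, top about z 0.085. Descending over the case.

move_arm(
  plan=[
    {"x":-0.003,"y":-0.001,"z":0.03,"yaw":0,"fingers":0},
    {"x":-0.003,"y":-0.001,"z":0.065,"yaw":0,"fingers":0},
    {"x":-0.003,"y":-0.001,"z":0.1,"yaw":0,"fingers":0},
    {"x":-0.003,"y":-0.001,"z":0.125,"yaw":0,"fingers":0},
    {"x":-0.003,"y":-0.001,"z":0.125,"yaw":0,"fingers":0},
  ],
)

```text
time: 3.0
eef_pos: [0.5014, 0.2485, 0.203]
tcp_rot: [0.709, 0.705, -0.003, -0.002]
contact_force: [0.3, 0.0, -0.8]
opening: 1.003
finger_force: 0.0
```

```bash
python3 - <<'E'
from h import *
P=[]
for k in range(4):
    s=ctrl.get_state();P.append(s['eef_pos']);im=ctrl.read_camera('side')
print(np.round(P,4),s['contact_force'].round(1))
cv2.imwrite('pics/s3.png',cv2.resize(im[60:260,100:330,::-1],(0,0),fx=2.5,fy=2.5))
E
python3 go.py .504 .2495 .168 89.5
```

```text
[[0.5014 0.2485 0.203 ]
 [0.5028 0.249  0.2058]
 [0.504  0.2494 0.2078]
 [0.5046 0.2496 0.2089]] [ 0.3 -0.7  0.3]
t 3.2 pos [0.5048 0.2497 0.2094] ang 89.64 shift [-0.0003 -0.001   0.0414]
yaw 0.0025 q [ 0.28  0.06  1.88 -0.    1.2   0.29]
```

View pics/s3.png

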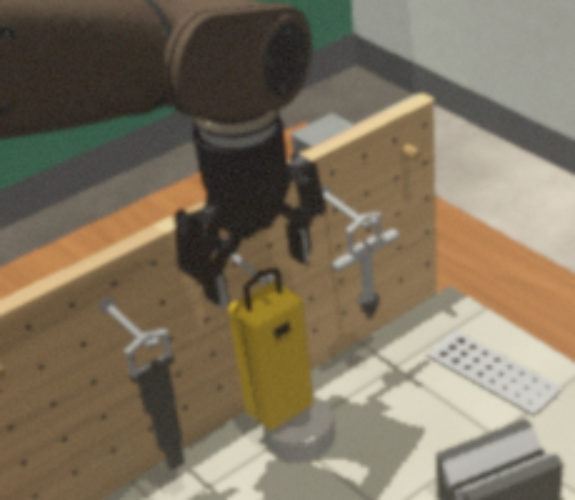

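The gripper straddles the case, well centred (the fingers are to either side of the top, at about (215,270) and (305,240) in the crop). Descending the last 41 mm slowly.

move_arm(
  plan=[
    {"x":0,"y":-0.001,"z":0.012,"yaw":0,"fingers":0},
    {"x":0,"y":-0.001,"z":0.024,"yaw":0,"fingers":0},
    {"x":0,"y":-0.001,"z":0.034,"yaw":0,"fingers":0},
    {"x":0,"y":-0.001,"z":0.041,"yaw":0,"fingers":0},
    {"x":0,"y":-0.001,"z":0.041,"yaw":0,"fingers":0},
  ],
)

```text
time: 3.7
eef_pos: [0.501, 0.2491, 0.1633]
tcp_rot: [0.709, 0.705, -0.002, -0.001]
contact_force: [-0.4, -1.2, 0.7]
opening: 1.0
finger_force: 0.0
```

move_arm(
  plan=[
    {"x":0,"y":0,"z":0,"yaw":0,"fingers":0},
    {"x":0,"y":0,"z":0,"yaw":0,"fingers":0},
    {"x":0,"y":0,"z":0,"yaw":0,"fingers":0},
  ],
)

```text
time: 4.0
eef_pos: [0.5026, 0.2495, 0.166]
tcp_rot: [0.709, 0.705, 0.001, 0.0]
contact_force: [-0.4, -0.1, 0.4]
opening: 1.001
finger_force: 0.0
```

No contact. Closing.

move_arm(
  plan=[
    {"x":0,"y":0,"z":0,"yaw":0,"fingers":0.2},
    {"x":0,"y":0,"z":0,"yaw":0,"fingers":0.25},
    {"x":0,"y":0,"z":0,"yaw":0,"fingers":0.3},
    {"x":0,"y":0,"z":0,"yaw":0,"fingers":0.4},
    {"x":0,"y":0,"z":0,"yaw":0,"fingers":0.5},
  ],
  force=50,
)

```text
time: 4.5
eef_pos: [0.5029, 0.2495, 0.1661]
tcp_rot: [0.709, 0.705, 0.001, 0.001]
contact_force: [2.4, -0.6, 2.0]
opening: 0.698
finger_force: 53.8
```

move_arm(
  plan=[
    {"x":0,"y":0,"z":0,"yaw":0,"fingers":1},
    {"x":0,"y":0,"z":0,"yaw":0,"fingers":1},
    {"x":0,"y":0,"z":0,"yaw":0,"fingers":1},
  ],
)

```text
time: 4.8
eef_pos: [0.5028, 0.2495, 0.166]
tcp_rot: [0.709, 0.705, 0.001, 0.001]
contact_force: [3.4, 1.1, 3.4]
opening: 0.698
finger_force: 54.1
```

The opening of 0.698 (59 mm) matches the 60 mm case. Lifting 16 mm.

move_arm(
  plan=[
    {"x":0,"y":0,"z":-0.006,"yaw":0,"fingers":1},
    {"x":0,"y":0,"z":-0.011,"yaw":0,"fingers":1},
    {"x":0,"y":0,"z":-0.015,"yaw":0,"fingers":1},
    {"x":0,"y":0,"z":-0.016,"yaw":0,"fingers":1},
    {"x":0,"y":0,"z":-0.016,"yaw":0,"fingers":1},
  ],
)

```text
time: 5.3
eef_pos: [0.5019, 0.2494, 0.1812]
tcp_rot: [0.709, 0.705, -0.0, -0.0]
contact_force: [-0.1, -0.0, -0.8]
opening: 0.7
finger_force: 54.1
```

Run:
```python
from h import *
for k in range(3): im=ctrl.read_camera('side')
s=ctrl.get_state();print(s['eef_pos'],s['contact_force'].round(1),s['finger_force'])
cv2.imwrite('pics/s4.png',cv2.resize(im[100:260,130:290,::-1],(0,0),fx=3.5,fy=3.5,interpolation=2))
```

```text
[0.50186578 0.24933639 0.18096495] [-0.2 -0.1 -2. ] 54.13416087627411
```

View pics/s4.png

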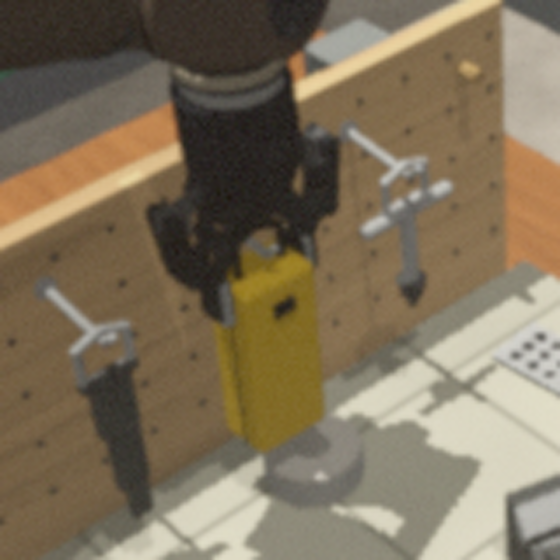

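The case is held and lifted 15 mm (load about −2 N, about its weight) with no touching. Going straight out.

move_arm(
  plan=[
    {"x":-0.01,"y":0,"z":0,"yaw":0,"fingers":1},
    {"x":-0.022,"y":0,"z":0,"yaw":0,"fingers":1},
    {"x":-0.036,"y":0,"z":0,"yaw":0,"fingers":1},
    {"x":-0.05,"y":0,"z":0,"yaw":0,"fingers":1},
    {"x":-0.064,"y":0,"z":0,"yaw":0,"fingers":1},
  ],
)

```text
time: 5.95
eef_pos: [0.5017, 0.1838, 0.1814]
tcp_rot: [0.709, 0.705, -0.0, 0.0]
contact_force: [-0.1, -0.4, -1.9]
opening: 0.696
finger_force: 54.1
```

Off the hook and clear. Moving beside the V-block with the yaw matched to it (−16.7°), leaving a gap of about 23 mm.

move_arm(
  plan=[
    {"x":-0.01,"y":0.025,"z":0,"yaw":0.06,"fingers":1},
    {"x":-0.025,"y":0.055,"z":0,"yaw":0.14,"fingers":1},
    {"x":-0.045,"y":0.085,"z":0,"yaw":0.22,"fingers":1},
    {"x":-0.065,"y":0.105,"z":0,"yaw":0.287,"fingers":1},
    {"x":-0.0785,"y":0.114,"z":0,"yaw":0.287,"fingers":1},
  ],
)

```text
time: 6.45
eef_pos: [0.6167, 0.1036, 0.1814]
tcp_rot: [0.803, 0.596, 0.0, 0.0]
contact_force: [0.1, 0.4, -2.1]
opening: 0.694
finger_force: 54.3
```

```bash
python3 - <<'E'
from h import *
import pickle
for k in range(3): ctrl.read_camera('top')
s=ctrl.get_state();im=ctrl.read_camera('wrist')[:,:,::-1];cv2.imwrite('pics/w5.png',im)
pickle.dump(cam('wrist',s),open('w5.pkl','wb'))
t=ctrl.read_camera('top')[:,:,::-1];cv2.imwrite('pics/t5.png',t);q=ctrl.read_camera('side')[:,:,::-1]
print(s['eef_pos'],s['dq'].round(3))
a=cv2.resize(im,(0,0),fx=.8,fy=.8);b=cv2.resize(q[150:320,200:400],(0,0),fx=1.7,fy=1.7,interpolation=2);c=cv2.resize(t[130:280,180:360],(0,0),fx=1.7,fy=1.7,interpolation=2)
o=np.zeros((600,800,3),np.uint8);o[:336,:448]=a;o[:289,455:795]=b;o[300:555,455:761]=c;cv2.imwrite('pics/m5.png',o)
E
python3 go.py .615 .1046 .18 73
```

```text
[0.61497189 0.10512125 0.18101421] [ 0.032 -0.015  0.02   0.007  0.005  0.01 ]
t 6.75 pos [0.6143 0.1069 0.1812] ang 73.29 shift [-0.002   0.0014  0.0012]
yaw 0.005 q [0.01 0.22 1.75 0.   1.17 0.3 ]
```

View pics/m5.png

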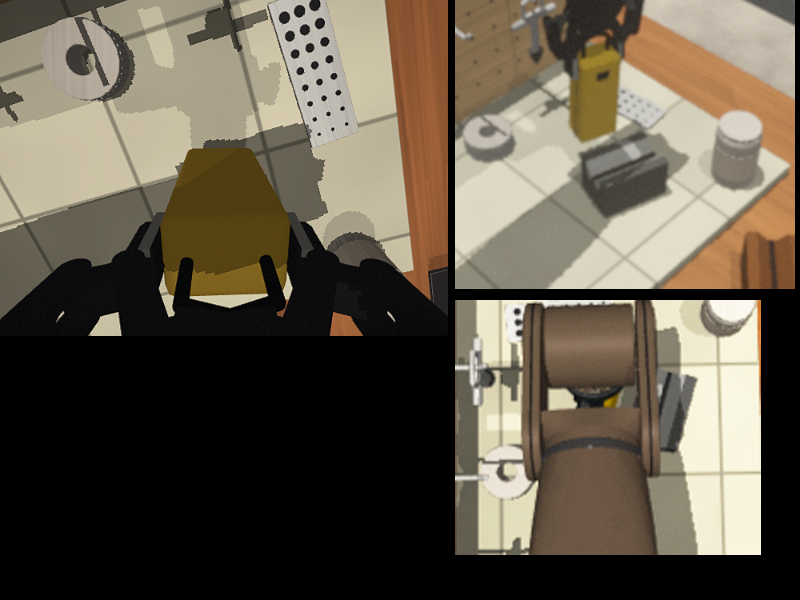

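The case hangs upright in the grip, parallel to the block and clear of the gauge and the collar. Lowering.

move_arm(
  plan=[
    {"x":0,"y":0,"z":0.012,"yaw":0,"fingers":1},
    {"x":0,"y":0,"z":0.024,"yaw":0,"fingers":1},
    {"x":0,"y":0,"z":0.035,"yaw":0,"fingers":1},
    {"x":0,"y":0,"z":0.043,"yaw":0,"fingers":1},
    {"x":0,"y":0,"z":0.046,"yaw":0,"fingers":1},
  ],
)

```text
time: 7.25
eef_pos: [0.6142, 0.1064, 0.1331]
tcp_rot: [0.803, 0.596, -0.001, -0.001]
contact_force: [-0.2, 0.6, -1.1]
opening: 0.696
finger_force: 54.4
```

move_arm(
  plan=[
    {"x":0,"y":0,"z":0.001,"yaw":0,"fingers":1},
    {"x":0,"y":0,"z":0.002,"yaw":0,"fingers":1},
    {"x":0,"y":0,"z":0.003,"yaw":0,"fingers":1},
    {"x":0,"y":0,"z":0.003,"yaw":0,"fingers":1},
    {"x":0,"y":0,"z":0.003,"yaw":0,"fingers":1},
  ],
)

```text
time: 7.75
eef_pos: [0.6155, 0.1062, 0.1327]
tcp_rot: [0.803, 0.596, 0.0, 0.0]
contact_force: [-0.7, 0.3, -0.7]
opening: 0.699
finger_force: 54.4
```

move_arm(
  plan=[
    {"x":0,"y":0,"z":0.001,"yaw":0,"fingers":1},
    {"x":0,"y":0,"z":0.002,"yaw":0,"fingers":1},
    {"x":0,"y":0,"z":0.003,"yaw":0,"fingers":1},
    {"x":0,"y":0,"z":0.004,"yaw":0,"fingers":1},
    {"x":0,"y":0,"z":0.004,"yaw":0,"fingers":1},
  ],
)

```text
time: 8.25
eef_pos: [0.6151, 0.1062, 0.128]
tcp_rot: [0.803, 0.596, -0.0, -0.0]
contact_force: [0.3, -0.0, -1.6]
opening: 0.7
finger_force: 54.4
```

move_arm(
  plan=[
    {"x":0,"y":0,"z":0.001,"yaw":0,"fingers":1},
    {"x":0,"y":0,"z":0.001,"yaw":0,"fingers":1},
    {"x":0,"y":0,"z":0.001,"yaw":0,"fingers":1},
  ],
)

```text
time: 8.55
eef_pos: [0.6154, 0.1062, 0.1276]
tcp_rot: [0.803, 0.596, 0.0, 0.0]
contact_force: [-0.1, 0.5, -0.2]
opening: 0.696
finger_force: 54.4
```

About 1.5 mm above the ledge, with a gap of about 24 mm. Closing up along tool −x.

move_arm(
  plan=[
    {"x":-0.005,"y":0,"z":0,"yaw":0,"fingers":1},
    {"x":-0.01,"y":0,"z":0,"yaw":0,"fingers":1},
    {"x":-0.014,"y":0,"z":0,"yaw":0,"fingers":1},
    {"x":-0.017,"y":0,"z":0,"yaw":0,"fingers":1},
    {"x":-0.018,"y":0,"z":0,"yaw":0,"fingers":1},
  ],
)

```text
time: 9.05
eef_pos: [0.6101, 0.0885, 0.1275]
tcp_rot: [0.803, 0.596, 0.0, 0.0]
contact_force: [-0.2, 0.8, -1.6]
opening: 0.699
finger_force: 54.4
```

move_arm(
  plan=[
    {"x":0,"y":0,"z":0,"yaw":0,"fingers":1},
    {"x":-0.001,"y":0,"z":0,"yaw":0,"fingers":1},
    {"x":-0.002,"y":0,"z":0,"yaw":0,"fingers":1},
    {"x":-0.002,"y":0,"z":0,"yaw":0,"fingers":1},
  ],
)

```text
time: 9.45
eef_pos: [0.6096, 0.0871, 0.1275]
tcp_rot: [0.803, 0.596, 0.0, 0.0]
contact_force: [1.0, 0.3, 0.5]
opening: 0.701
finger_force: 54.4
```

Run:
```python
from h import *
s=ctrl.get_state();print(s['eef_pos'],s['contact_force'],s['wrist_torque'])
q=ctrl.read_camera('side')[:,:,::-1];w=ctrl.read_camera('wrist')[:,:,::-1]
cv2.imwrite('pics/m6.png',cv2.resize(q[170:290,240:360],(600,600),interpolation=2))
```

```text
[0.60963485 0.08713228 0.12747566] [0.97988462 0.33064502 0.48044603] [ 0.19946242 -0.06947525  0.08404113]
```

View pics/m6.png

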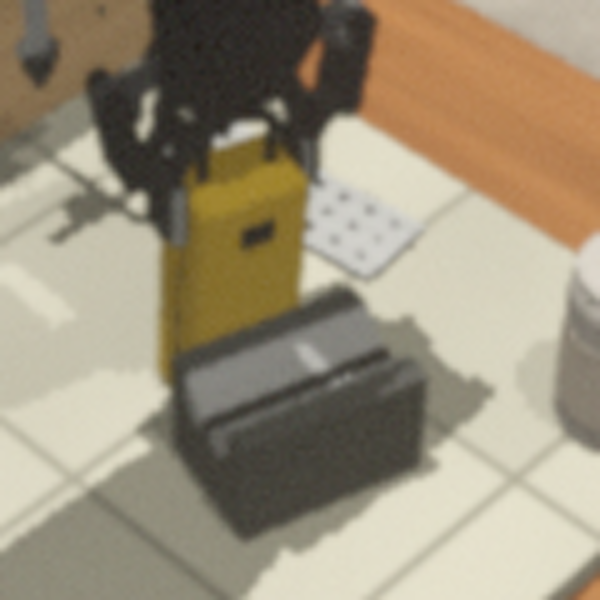

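The case is parallel to the block with a few mm gap. Advancing in 1 mm steps and watching the force.

move_arm(
  plan=[
    {"x":-0.001,"y":0,"z":0,"yaw":0,"fingers":1},
    {"x":-0.002,"y":0,"z":0,"yaw":0,"fingers":1},
    {"x":-0.002,"y":0,"z":0,"yaw":0,"fingers":1},
  ],
)

```text
time: 9.85
eef_pos: [0.609, 0.0851, 0.1275]
tcp_rot: [0.803, 0.596, 0.0, 0.0]
contact_force: [-0.2, 0.9, 0.8]
opening: 0.696
finger_force: 54.4
```

move_arm(
  plan=[
    {"x":-0.001,"y":0,"z":0,"yaw":0,"fingers":1},
    {"x":-0.001,"y":0,"z":0,"yaw":0,"fingers":1},
    {"x":-0.001,"y":0,"z":0,"yaw":0,"fingers":1},
  ],
)

```text
time: 10.15
eef_pos: [0.6087, 0.0842, 0.1275]
tcp_rot: [0.803, 0.596, 0.0, 0.0]
contact_force: [-0.7, 0.9, 0.7]
opening: 0.7
finger_force: 54.4
```

move_arm(
  plan=[
    {"x":-0.001,"y":0,"z":0,"yaw":0,"fingers":1},
    {"x":-0.001,"y":0,"z":0,"yaw":0,"fingers":1},
    {"x":-0.001,"y":0,"z":0,"yaw":0,"fingers":1},
  ],
)

```text
time: 10.45
eef_pos: [0.6086, 0.0838, 0.1275]
tcp_rot: [0.803, 0.596, 0.001, -0.0]
contact_force: [1.8, 5.2, 0.9]
opening: 0.698
finger_force: 54.6
```

Contact at 5.5 N along the block's normal. Setting it down on the ledge.

move_arm(
  plan=[
    {"x":0,"y":0,"z":0.0005,"yaw":0,"fingers":1},
    {"x":0,"y":0,"z":0.001,"yaw":0,"fingers":1},
    {"x":0,"y":0,"z":0.001,"yaw":0,"fingers":1},
  ],
)

```text
time: 10.75
eef_pos: [0.6087, 0.0838, 0.1274]
tcp_rot: [0.803, 0.596, 0.001, -0.0]
contact_force: [-0.9, 6.0, 5.3]
opening: 0.698
finger_force: 55.1
```

move_arm(
  plan=[
    {"x":0,"y":0,"z":0.0005,"yaw":0,"fingers":1},
    {"x":0,"y":0,"z":0.0005,"yaw":0,"fingers":1},
    {"x":0,"y":0,"z":0.0005,"yaw":0,"fingers":1},
  ],
)

```text
time: 11.05
eef_pos: [0.6087, 0.0839, 0.1274]
tcp_rot: [0.803, 0.596, 0.001, -0.0]
contact_force: [-1.3, 5.3, 6.6]
opening: 0.697
finger_force: 55.3
```

It rests on the ledge (z has stopped, Fz rises to 6.6 N) and against the block. Releasing.

move_arm(
  plan=[
    {"x":0,"y":0,"z":0,"yaw":0,"fingers":0.25},
    {"x":0,"y":0,"z":0,"yaw":0,"fingers":0.2},
    {"x":0,"y":0,"z":0,"yaw":0,"fingers":0.1},
    {"x":0,"y":0,"z":0,"yaw":0,"fingers":0},
    {"x":0,"y":0,"z":0,"yaw":0,"fingers":0},
  ],
)

```text
time: 11.55
eef_pos: [0.6082, 0.0828, 0.1255]
tcp_rot: [0.803, 0.596, -0.0, 0.0]
contact_force: [-0.1, -0.2, -0.1]
opening: 1.004
finger_force: 0.0
```

move_arm(
  plan=[
    {"x":0,"y":0,"z":-0.015,"yaw":0,"fingers":0},
    {"x":0,"y":0,"z":-0.04,"yaw":0,"fingers":0},
    {"x":0,"y":0,"z":-0.08,"yaw":0,"fingers":0},
    {"x":0,"y":0,"z":-0.12,"yaw":0,"fingers":0},
    {"x":0,"y":0,"z":-0.15,"yaw":0,"fingers":0},
  ],
)

```text
time: 12.05
eef_pos: [0.6091, 0.0832, 0.2805]
tcp_rot: [0.803, 0.596, 0.002, 0.002]
contact_force: [1.4, -0.1, -0.2]
opening: 1.005
finger_force: 0.0
```

move_arm(
  plan=[
    {"x":0.02,"y":0,"z":-0.04,"yaw":0,"fingers":0},
    {"x":0.04,"y":0,"z":-0.06,"yaw":0,"fingers":0},
    {"x":0.06,"y":0,"z":-0.06,"yaw":0,"fingers":0},
    {"x":0.06,"y":0,"z":-0.06,"yaw":0,"fingers":0},
    {"x":0.06,"y":0,"z":-0.06,"yaw":0,"fingers":0},
  ],
)

```text
time: 12.55
eef_pos: [0.6249, 0.1409, 0.3335]
tcp_rot: [0.802, 0.597, -0.002, -0.001]
contact_force: [-0.3, 1.3, -1.2]
opening: 0.997
finger_force: 0.0
```

Run:
```python
from h import *
import pickle
for k in range(3): ctrl.read_camera('wrist')
s=ctrl.get_state();im=ctrl.read_camera('wrist')[:,:,::-1];c=cam('wrist',s);pickle.dump(c,open('w7.pkl','wb'))
q=ctrl.read_camera('side')[:,:,::-1];cv2.imwrite('pics/w7.png',im)
print(s['time'],s['eef_pos'],s['contact_force'].round(1))
o=np.zeros((420,800,3),np.uint8);u,v=proj(c,[(.6,.055,.09)])[0].astype(int);y0=min(max(v-90,0),240);x0=u-110;print(x0,y0)
o[:360,:440]=cv2.resize(im[y0:y0+180,x0:x0+220],(440,360),interpolation=2);o[:360,440:]=cv2.resize(q[170:290,240:360],(360,360),interpolation=2);cv2.imwrite('pics/m7.png',o)
```

```text
12.7 [0.62502182 0.14005259 0.33374316] [ 0.6 -0.1  0.6]
173 155
```

View pics/m7.png

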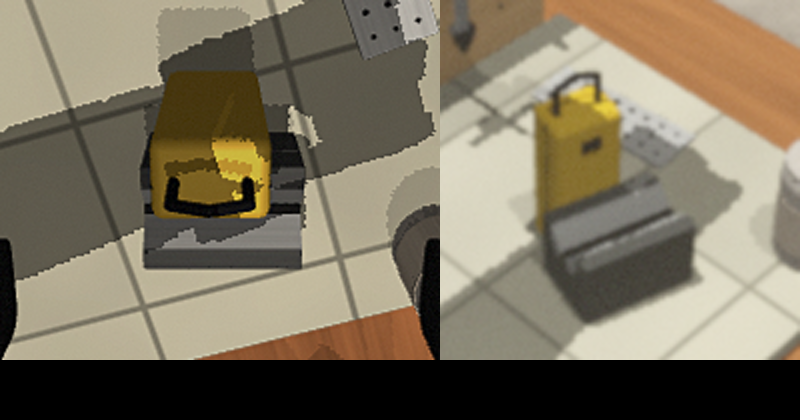

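Case standing upright, parallel to and against the block, within its length. One numeric check of the gap: case front edge at crop y≈217, block far edge at y≈267.

Run:
```python
from h import *
import pickle
c=pickle.load(open('w7.pkl','rb'));im=cv2.imread('pics/w7.png');h=cv2.cvtColor(im,cv2.COLOR_BGR2HSV)
y=cv2.morphologyEx(cv2.inRange(h,(18,140,50),(34,255,255)),cv2.MORPH_CLOSE,np.ones((9,9)))
k,l,st,_=cv2.connectedComponentsWithStats(y);i=1+st[1:,4].argmax();m=l==i
xs=np.arange(st[i,0]+14,st[i,0]+st[i,2]-14);b=[(x,np.where(m[:,x])[0].max()+.5) for x in xs]
p=np.polyfit(*np.array(b).T,1);print(st[i],p)
A=plane(c,[(xs[0],np.polyval(p,xs[0])),(xs[-1],np.polyval(p,xs[-1]))],.16)
V=plane(c,[(245.5,288.5),(323,288.5)],.085)
for P in(A,V):d=P[1]-P[0];print(P.round(4).tolist(),np.degrees(np.arctan2(d[1],d[0])).round(2))
t=(V[1]-V[0])[:2];t/=np.linalg.norm(t);n=np.array([-t[1],t[0]])
print('sep',(A[:,:2]-V[0,:2])@n,'V mid',V.mean(0)+.035*np.r_[n,0])
```

```text
[ 248  191   61   73 4053] [1.27621379e-16 2.63500000e+02]
[[0.5821, 0.0714, 0.16], [0.6126, 0.0622, 0.16]] -16.77
[[0.5361, 0.0102, 0.085], [0.6297, -0.018, 0.085]] -16.75
sep [0.07184813 0.07183852] V mid [0.5929673  0.02961954 0.085     ]
```

Parallel to within 0.1°. Separation is 70 mm + about 1.8 mm, and that includes edge rounding and calibration error. At release the case was pressed against the block at 5 N, and the V-block has moved no more than 1 mm. Handing in.

```bash
python3 -c "
from plant import ctrl
print(ctrl.sign_off())"
```

```text
the job is handed in; nothing more can be done
None
```

The glasses case is off its hook and stands upright on the tiled ledge, up against the long side of the grey V-block that faces the board (pressed to contact; measured gap about 1.8 mm, within calibration error). The V-block moved no more than about 1 mm, nothing else was touched as far as I could see, and the job is handed in; no verdict came back.

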